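# Hang the blue tape roll on the tape bar

### The job

Take the blue roll of tape out of the slotted wooden stand and hang it on the tape rack: put it over the free end of the horizontal bar and move it along until it hangs at the middle of the blue band on the bar, then let it go. Leave the ink jars, the mug and the cream-coloured roll where they are.

Things in the scene. Friction and masses are not known exactly. Their poses are not given: they have to be found in the camera images.
- blue_tape: blue roll of tape, 104 mm outside diameter, 24 mm wide, with a round hole (about 70 mm across; the ring is about 16 mm thick radially). About 0.1 kg. It starts standing on edge in the stand, its hole horizontal, its top about 117 mm above the table. Its own z axis is the axis of the hole (horizontal at the start); origin at the centre of one of its two flat faces
- roll_center (a point): centre of the blue roll, in the middle of its hole (12 mm from either flat face, 52 mm from the outer rim); axes as the roll's
- stand: low slotted wooden stand, 124 x 64 mm, 34 mm tall, fixed. The slot runs along its x axis and is 30 mm wide, its floor at 12 mm; the roll stands in the slot, its hole along the stand's y axis. Origin at the centre of the underside
- tape_rack: fixed metal tape rack: dark round foot (124 mm across, 20 mm high), upright post 22 mm in diameter, and one round horizontal copper-coloured bar of 16 mm diameter whose centre line is 140 mm above the table. The bar runs from the post along the rack's -y axis for 200 mm and ends free in a black ball 22 mm in diameter. Origin at the centre of the foot's underside; a 30 mm ball joins bar and post
- bar_mark (a point): on the bar's centre line, at the middle of the blue band (40 mm long), 110 mm from the post and 90 mm from the free end; axes as the rack's, y along the bar pointing to the post, z up
- bar_tip (a point): centre of the black ball at the bar's free end; axes as the rack's
- ink_jar_tangerine: screw-top ink jar with an orange lid, 74 mm across, 85 mm tall, standing; origin at the centre of its underside
- ink_jar_navy: screw-top ink jar with a dark blue lid, 74 mm across, 85 mm tall, standing; origin at the centre of its underside
- mug: white mug, 78 mm across, 110 mm with its handle, 97 mm tall, standing; origin at the middle of its underside
- masking_tape: wide cream-coloured roll of tape lying flat, 120 mm across, 50 mm tall; origin at the centre of its underside
Not all that is in view belongs to the job. There is more than one size of the blue_tape; the job needs the largest.

How it is judged (in metres and radians):
At the end, for the whole second after the job is handed in: The bar passes through the roll, which hangs still (under 0.05 m/s) on the rack, hole within 0.45 rad of the bar; its centre is 15 to 40 mm below the bar's centre line, within 20 mm sideways of it and within 25 mm of the middle of the blue band (y of roll_center in the frame of bar_mark between -0.025 and 0.025 m and x of roll_center in the frame of bar_mark between -0.02 and 0.02 m and z of roll_center in the frame of bar_mark between -0.04 and -0.015 m and angle between the z axis of blue_tape and the y axis of tape_rack, either way round below 0.45 rad and linear speed of blue_tape below 0.05 m/s and contact force between blue_tape and tape_rack above 0.2 N); the robot touches nothing.
It fails at once if the ink jar tangerine is moved by more than 40 mm or tipped (distance of ink_jar_tangerine from where it was at the start of the episode above 0.04 m or angle between ink_jar_tangerine's own z axis and vertical above 0.5 rad).
It fails at once if the ink jar navy is moved by more than 40 mm or tipped (distance of ink_jar_navy from where it was at the start of the episode above 0.04 m or angle between ink_jar_navy's own z axis and vertical above 0.5 rad).
It fails at once if the mug is moved by more than 40 mm or tipped (distance of mug from where it was at the start of the episode above 0.04 m or angle between mug's own z axis and vertical above 0.5 rad).
It fails at once if the masking tape is moved by more than 40 mm or tipped (distance of masking_tape from where it was at the start of the episode above 0.04 m or angle between masking_tape's own z axis and vertical above 0.5 rad).
It also fails if it takes over 38 s, if anything falls off the work surface, if the arm or the gripper's body presses on something with over 40 N, if the wrist force passes 120 N, or if a joint passes its speed limit or range.

### The arm

A 7-joint arm with a two-finger parallel gripper is mounted at the origin on the work surface; the furniture and walls round the work are solid. World frame = base frame: x ahead of the robot, y to its left, z up, the work surface at z = 0. Lengths are in mm, angles in rad, forces in N, time in s.
With the tool pointing down it reaches from about 400 to 875 mm from the base axis. Payload 4.4 kg.
Tool frame: the origin (TCP) lies on the centre line of the jaws, within the pads' length; the fingertips stand 11 mm ahead of it and the grasp point (between the pads) lies 8 mm behind it (ctrl.tips_ahead is the distance from the TCP to the fingertips, in mm); z points along the fingers, y is the line along which they close (so a half turn about z gives the same grasp; the last joint's range is limited). The gripper opens to 85 mm and grips with 20 to 120 N. Pads are 22 mm wide; open, the fingers measure 114 mm over their backs; the gripper's body (76 mm by 85 mm) begins 54 mm behind the grasp point. The pads swing forward as they close: fully open they stand 13 mm farther back than shut.
Start: joints at [-1.167, 0.628, 0.038, 1.517, -0.027, 0.996, -0.02], TCP at [294.24, 579.604, 242.313] pointing down, gripper open.
Joint ranges: [-3.06, 3.06], [-0.37, 2.12], [-1.25, 1.32], [0.18, 2.47], [-1.1, 4.24], [0.23, 1.98], [-2.94, 2.94]. Speed limits (rad/s): [2.57, 2.57, 3.14, 3.14, 3.14, 3.14, 3.14].

### API

Orientations are given as [roll, pitch, yaw] about the fixed x, y, z axes, in that order (R = Rz(yaw) Ry(pitch) Rx(roll)).
In Python, from cell import ctrl, eyes, job gives the robot as it stands. The module is installed in compiled form; this text tells all that it offers.
- The arm moves only by the tool carry_out, never from a script. Its argument "moves" is a list of rows, each an object of numbers: "tx", "ty", "tz": the shift along the tool's x, y, z as a fraction of full scale; "twist": the turn about the tool's z as a fraction of full scale; "fingers": the opening, from 0 (shut) to 1 (fully open). In form: [{"tx": .., "ty": .., "tz": .., "twist": .., "fingers": ..}, ...]. A call has 1 to 12 rows; each row shifts and turns the commanded pose from where the row before left it, along the tool's axes as they then stand; what a row does not reach is not made up. Full scale, the value 1, is 0.3 m for a shift and pi rad for a turn. A row lasts 1/8 s, in which the tool goes at most 62.5 mm and 10.7 degrees, less where a joint would pass 70% of its speed; a pose out of reach is approached as far as the arm can. A call with a number of a shift or a turn outside -1 to 1 is refused whole. A call with a gripper value outside its range is refused whole. The fingers move at their own pace and stop on an object; the grip force is fixed at half the most. Time passes only in rows, so rows that do not move let the fingers close. It gives the time, the measured TCP pose, the force, the opening and the grip force at its end, in the units of the state.
- ctrl.read_state(): the state, without advancing time (a new reading comes with each control period).
- eyes.get_image(name): name is "scene" or "top" or "wrist"; returns a dict with "color" (420x560x3 uint8, blue, green, red), "fovy" (degrees; the focal length in pixels is half the picture's height over the tangent of half this angle, whatever the lens; pixels are square), "cx", "cy" (the principal point, pixels), "k1" (the pictures are not rectified: a ray, as slopes to the right and down, at radius r is drawn at 1 + k1 r^2 times it, then the intrinsics apply), "world_from_camera" (4x4, takes a point from camera to world coordinates). Camera axes: x right, y up, looking along -z (the intrinsics and any distortion apply to the point x, -y, -z); pixel columns grow to the right and rows downward; lengths in mm; the calibration is good to about 2 mm. A picture is of the moment at which its call begins. There is no depth.
- job.finish_job(): hands the job in; it is judged then, once.
The state is a dict: "clock": time; "qpos": joint angles; "qd": joint speeds; "tau": joint torques, N m; "eef_pos": TCP position; "tool_rot": TCP orientation; "force": force on the tool from outside, world axes, zero at the start; "torque": the same for the moment, N m; "width": finger opening in mm; "gripper_force": force on a finger pad.
Only numpy, scipy, OpenCV 4.12 (cv2) and the standard library are available. Lean on these libraries where they do the work, as an engineer would, in place of code of your own. Each camera call takes 0.05 s, during which the arm holds its last target. There are 200 camera calls.

## Working session

There is one attempt and no reset: what is moved stays moved. The work goes in short steps, Python scripts to look and compute and a tool call to move; the robot and the scene stay as the last step left them, time stands still between calls to the robot, and variables do not carry over. Pictures are saved under pics/ and viewed, at most 10 in all, crops included, and the job is handed in when it is done.

Besides the shell and the picture viewer there is one more tool, called after "Request:" as name(argument=value, ...), one argument or row to a line, values as JSON. carry_out: Moves the arm, as the interface text tells. Its arguments: {"type":"object","properties":{"moves":{"type":"array","items":{"type":"object","properties":{"tx":{"type":"number","minimum":-1,"maximum":1},"ty":{"type":"number","minimum":-1,"maximum":1},"tz":{"type":"number","minimum":-1,"maximum":1},"twist":{"type":"number","minimum":-1,"maximum":1},"fingers":{"type":"number"}}}}},"required":["moves"]}

```bash
mkdir -p pics
cat > h.py <<'E'
import numpy as np, cv2, pickle, sys
def snap(n,f):
    from cell import eyes
    d=eyes.get_image(n); cv2.imwrite(f'pics/{f}.png',d['color']); pickle.dump(d,open(f'pics/{f}.pkl','wb')); return d
def K(d):
    f=d['color'].shape[0]/2/np.tan(np.radians(d['fovy'])/2)
    return np.array([[f,0,d['cx']],[0,f,d['cy']],[0,0,1.]])
def ray(d,u,v):
    p=cv2.undistortPoints(np.array([[[u,v]]],float),K(d),np.array([d['k1'],0,0,0.]),)[0,0]
    T=np.array(d['world_from_camera']); return T[:3,3],T[:3,:3]@np.array([p[0],-p[1],-1])
def atz(d,u,v,z):
    o,r=ray(d,u,v); return o+r*(z-o[2])/r[2]
def proj(d,P):
    T=np.linalg.inv(np.array(d['world_from_camera'])); p=T[:3,:3]@np.array(P,float)+T[:3,3]
    x,y=p[0]/-p[2],-p[1]/-p[2]; s=1+d['k1']*(x*x+y*y); k=K(d)
    return np.array([k[0,0]*x*s+k[0,2],k[1,1]*y*s+k[1,2]])
def tri(rays):
    A=0;b=0
    for o,r in rays:
        r=r/np.linalg.norm(r);M=np.eye(3)-np.outer(r,r);A=A+M;b=b+M@o
    return np.linalg.solve(A,b)
def load(f): return pickle.load(open(f'pics/{f}.pkl','rb'))
E
python3 - <<'E'
from h import *
from cell import ctrl
s=ctrl.read_state();print(s['clock'],s['eef_pos'],s['tool_rot'],s['width'])
ims=[]
for n in('scene','top'):
    d=snap(n,n+'0');print(n,d['fovy'],d['k1'],np.array(d['world_from_camera']).round(2).tolist())
E
```

```text
0.0 [293.93639096 579.06249341 241.40627471] [-3.13971682e+00  1.38175291e-05  2.67182128e+00] 85.22998021433482
scene 45.24198502077153 -0.1615886855003466 [[0.55, 0.57, -0.61, -456.1], [-0.83, 0.39, -0.39, -486.0], [0.01, 0.72, 0.69, 1176.05], [0.0, 0.0, 0.0, 1.0]]
top 44.44199202777047 -0.06530683292555439 [[0.02, 0.99, -0.14, 297.27], [-1.0, 0.03, 0.01, 125.3], [0.02, 0.14, 0.99, 1658.36], [0.0, 0.0, 0.0, 1.0]]
```

View pics/scene0.png

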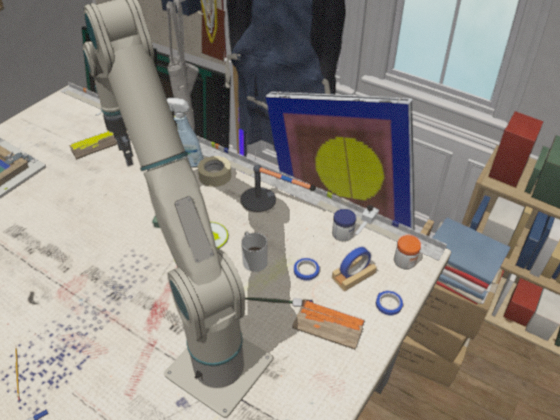

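View pics/top0.png

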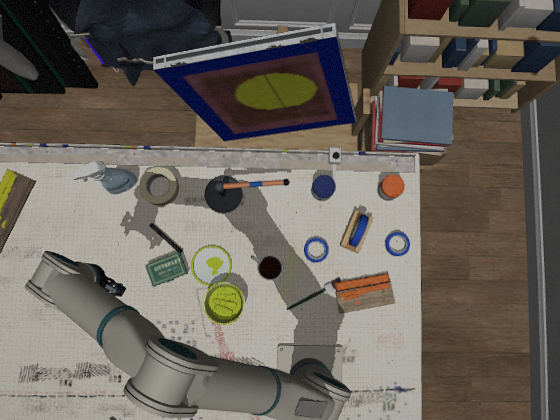

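The scene view shows the roll in the stand at about (355,265) and the rack post at (258,185), with its bar running to (322,188). In the top view the stand is at (357,230), the bar runs from (222,187) to (287,182), and the jars are at (323,187) and (392,186). Next I'll enlarge both.

Run:
```python
from h import *
a=load('top0')['color'][165:270,195:415]; b=load('scene0')['color'][155:295,235:435]
a=cv2.resize(a,None,fx=3.5,fy=3.5,interpolation=2); cv2.imwrite('pics/c1.png',a)
b=cv2.resize(b,None,fx=4,fy=4,interpolation=2); cv2.imwrite('pics/c2.png',b)
```

```text
(no output)
```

View pics/c1.png

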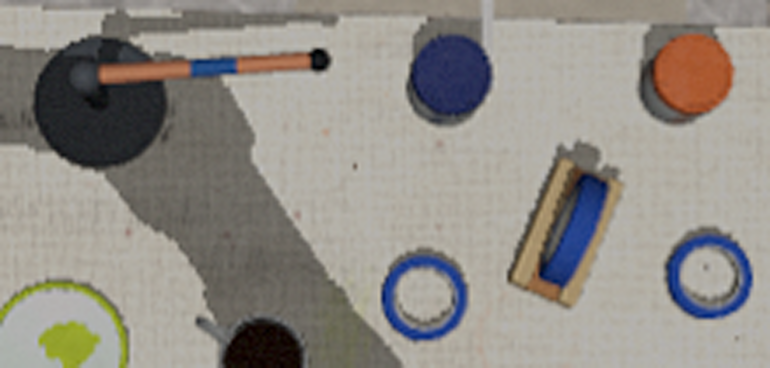

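View pics/c2.png

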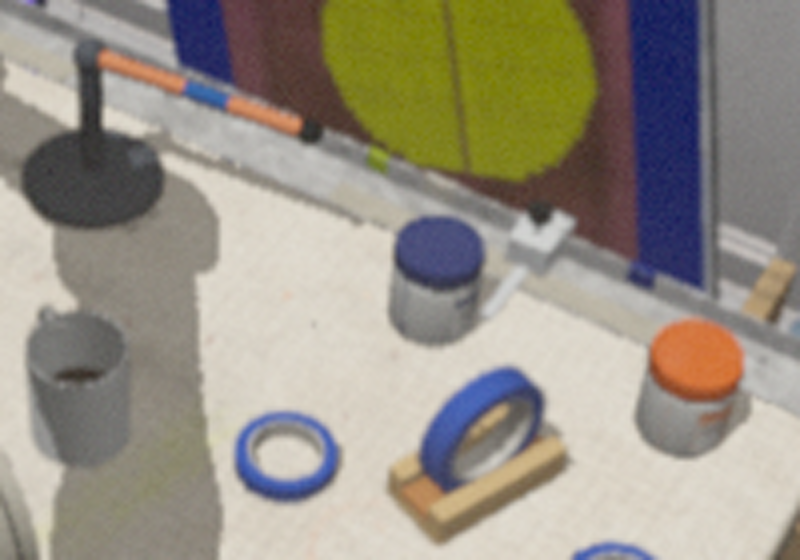

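Run:
```python
from h import *
d=load('top0');s=load('scene0')
T=lambda u,v:(195+u/3.5-.36,165+v/3.5-.36)
S=lambda u,v:(235+u/4-.375,155+v/4-.375)
for n,p,z in [('ball',(319,59),140),('joint',(88,76),140),('band',(214,67),140),('foot',(101,102),20),('navy',(452,75),85),('or',(693,73),85),('c1',(565,158),34),('c2',(622,185),34),('c3',(572,305),34),('c4',(511,280),34),('mug',(263,358),97)]:
    print(n,atz(d,*T(*p),z).round(1))
for n,p,z in [('ball',(311,129),140),('joint',(89,51),140),('band',(206,95),140),('navy',(440,250),85),('or',(697,360),85),('c3',(391,478),34),('c2',(567,450),34),('c4',(437,515),34)]:
    print('S',n,atz(s,*S(*p),z).round(1))
for n,a,b in [('ball',(319,59),(311,129)),('joint',(88,76),(89,51)),('band',(214,67),(206,95))]:
    print('tri',n,tri([ray(d,*T(*a)),ray(s,*S(*b))]).round(1))
```

```text
ball [598.   88.7 140. ]
joint [577.6 286.3 140. ]
band [588.5 178.6 140. ]
foot [575.8 286.   20. ]
navy [597.8 -31.4  85. ]
or [ 605.9 -247.9   85. ]
c1 [ 533.3 -141.2   34. ]
c2 [ 509.8 -193.8   34. ]
c3 [ 398.9 -148.3   34. ]
c4 [420.2 -92.6  34. ]
mug [342.5 129.9  97. ]
S ball [603.8  90.  140. ]
S joint [584.2 291.1 140. ]
S band [591.6 180.9 140. ]
S navy [594.  -37.2  85. ]
S or [ 599.7 -253.4   85. ]
S c3 [ 412.1 -101.6   34. ]
S c2 [ 508.9 -197.6   34. ]
S c4 [ 400.8 -146.3   34. ]
tri ball [597.7  87.9 145.2]
tri joint [576.3 285.3 147.8]
tri band [587.8 178.5 143.8]
```

The stand's centre is at about (465,-144) and its slot runs at about -23°. The bar goes from (580,288) to its tip at (600,89). First I'll move above the roll.

Request:
carry_out(
  moves=[
    {"twist": -0.023, "fingers": 1},
    {"tx": -0.104, "ty": -0.143, "tz": 0.01},
    {"tx": -0.104, "ty": -0.143, "tz": 0.01},
    {"tx": -0.104, "ty": -0.143, "tz": 0.01},
    {"tx": -0.104, "ty": -0.143, "tz": 0.01},
    {"tx": -0.104, "ty": -0.143, "tz": 0.01},
    {"tx": -0.104, "ty": -0.143, "tz": 0.01},
    {"tx": -0.104, "ty": -0.143, "tz": 0.01},
    {"tx": -0.104, "ty": -0.143, "tz": 0.01},
    {"tx": -0.104, "ty": -0.143, "tz": 0.01},
    {"tx": -0.104, "ty": -0.143, "tz": 0.01},
    {"tx": -0.104, "ty": -0.143, "tz": 0.01},
  ],
)

```text
validation failed for argument at $.mo...
```

Request:
carry_out(
  moves=[
    {"tx": 0, "ty": 0, "tz": 0, "twist": -0.023, "fingers": 1},
    {"tx": -0.104, "ty": -0.143, "tz": 0.01, "twist": 0, "fingers": 1},
    {"tx": -0.104, "ty": -0.143, "tz": 0.01, "twist": 0, "fingers": 1},
    {"tx": -0.104, "ty": -0.143, "tz": 0.01, "twist": 0, "fingers": 1},
    {"tx": -0.104, "ty": -0.143, "tz": 0.01, "twist": 0, "fingers": 1},
    {"tx": -0.104, "ty": -0.143, "tz": 0.01, "twist": 0, "fingers": 1},
    {"tx": -0.104, "ty": -0.143, "tz": 0.01, "twist": 0, "fingers": 1},
    {"tx": -0.104, "ty": -0.143, "tz": 0.01, "twist": 0, "fingers": 1},
    {"tx": -0.104, "ty": -0.143, "tz": 0.01, "twist": 0, "fingers": 1},
    {"tx": -0.104, "ty": -0.143, "tz": 0.01, "twist": 0, "fingers": 1},
    {"tx": -0.104, "ty": -0.143, "tz": 0.01, "twist": 0, "fingers": 1},
    {"tx": -0.104, "ty": -0.143, "tz": 0.01, "twist": 0, "fingers": 1},
  ],
)

```text
clock: 1.6
eef_pos: [428.1, 10.0, 209.2]
tool_rot: [3.141, 0.0, 2.744]
force: [0.8, -0.2, 0.1]
width: 85.4
gripper_force: 0.0
```

Request:
carry_out(
  moves=[
    {"tx": -0.104, "ty": -0.142, "tz": 0.015, "twist": 0, "fingers": 1},
    {"tx": -0.104, "ty": -0.142, "tz": 0.015, "twist": 0, "fingers": 1},
    {"tx": -0.104, "ty": -0.142, "tz": 0.015, "twist": 0, "fingers": 1},
    {"tx": 0, "ty": 0, "tz": 0, "twist": 0, "fingers": 1},
  ],
)

```text
clock: 2.1
eef_pos: [464.8, -147.3, 195.3]
tool_rot: [-3.14, 0.001, 2.736]
force: [0.2, 0.8, -0.7]
width: 85.4
gripper_force: 0.0
```

Run:
```python
from h import *
from cell import ctrl
d=snap('wrist','w1');print(ctrl.read_state()['eef_pos'],ctrl.tips_ahead, np.array(d['world_from_camera']).round(2).tolist())
```

```text
[ 464.35019856 -144.31028293  195.30666092] 11.0 [[0.39, -0.89, -0.24, 404.44], [0.92, 0.38, 0.11, -120.53], [-0.0, -0.26, 0.97, 326.67], [0.0, 0.0, 0.0, 1.0]]
```

View pics/w1.png

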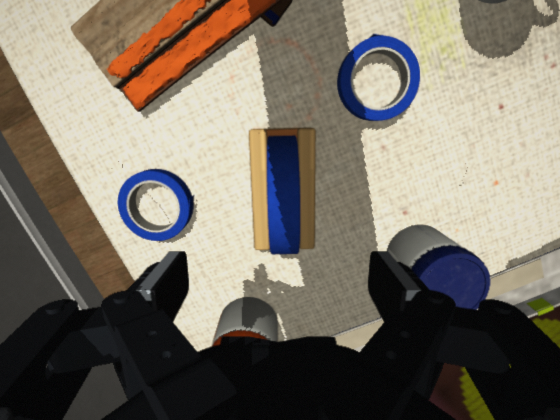

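The wrist view shows the stand with corners at (250,129), (315,129), (315,248) and (254,249). The roll is at columns 267–300 and lines up with the image.

Run:
```python
from h import *
d=load('w1')
c=[atz(d,*p,34) for p in [(250,129),(315,129),(315,248),(254,249)]]
print(np.round(c,1).tolist(),np.mean(c,0))
for a,b in((0,3),(1,2)): v=c[b]-c[a];print(np.degrees(np.arctan2(v[1],v[0])),np.linalg.norm(v))
for p in [(267,200),(300,200)]: print(atz(d,*p,110))
m=np.mean(c,0)
t=np.radians(-23);e=np.array([np.cos(t),np.sin(t),0]);n=np.array([-e[1],e[0],0])
for k in(-52,0,52):
  print([proj(d,[m[0]+e[0]*k+n[0]*w,m[1]+e[1]*k+n[1]*w,65+(52 if k==0 else 0)]).round(0).tolist() for w in(-12,12)])
```

```text
[[398.0, -147.2, 34.0], [422.1, -91.0, 34.0], [534.2, -135.1, 34.0], [510.2, -193.9, 34.0]] [ 466.1313746 -141.7993701   34.       ]
-22.648825480879534 121.4922679148075
-21.463320499231987 120.40323329388198
[ 450.99377562 -149.90810945  110.        ]
[ 460.58648684 -127.55135403  110.        ]
[[270.0, 140.0], [298.0, 140.0]]
[[269.0, 217.0], [302.0, 217.0]]
[[271.0, 253.0], [297.0, 253.0]]
```

Request:
carry_out(
  moves=[
    {"tx": 0, "ty": 0.01, "tz": 0.1, "twist": 0, "fingers": 1},
    {"tx": 0, "ty": 0, "tz": 0.1, "twist": 0, "fingers": 1},
    {"tx": 0, "ty": 0, "tz": 0.083, "twist": 0, "fingers": 1},
    {"tx": 0, "ty": 0, "tz": 0, "twist": 0, "fingers": 0.5},
    {"tx": 0, "ty": 0, "tz": 0, "twist": 0, "fingers": 0.4},
    {"tx": 0, "ty": 0, "tz": 0, "twist": 0, "fingers": 0.1},
    {"tx": 0, "ty": 0, "tz": 0, "twist": 0, "fingers": 0},
    {"tx": 0, "ty": 0, "tz": 0, "twist": 0, "fingers": 0},
    {"tx": 0, "ty": 0, "tz": 0, "twist": 0, "fingers": 0},
    {"tx": 0, "ty": 0, "tz": 0, "twist": 0, "fingers": 0},
  ],
)

```text
clock: 3.4
eef_pos: [466.8, -139.9, 112.0]
tool_rot: [3.141, 0.002, 2.744]
force: [0.2, -0.2, 7.0]
width: 22.3
gripper_force: 60.5
```

Request:
carry_out(
  moves=[
    {"tx": 0, "ty": 0, "tz": -0.12, "twist": 0, "fingers": 0},
    {"tx": 0, "ty": 0, "tz": -0.12, "twist": 0, "fingers": 0},
    {"tx": 0, "ty": 0, "tz": -0.12, "twist": -0.04, "fingers": 0},
    {"tx": 0, "ty": 0, "tz": 0, "twist": -0.04, "fingers": 0},
    {"tx": 0, "ty": 0, "tz": 0, "twist": -0.04, "fingers": 0},
    {"tx": 0, "ty": 0, "tz": 0, "twist": -0.038, "fingers": 0},
    {"tx": -0.103, "ty": 0.114, "tz": 0, "twist": 0, "fingers": 0},
    {"tx": -0.103, "ty": 0.114, "tz": 0, "twist": 0, "fingers": 0},
    {"tx": -0.103, "ty": 0.114, "tz": 0, "twist": 0, "fingers": 0},
    {"tx": -0.103, "ty": 0.114, "tz": 0, "twist": 0, "fingers": 0},
    {"tx": -0.103, "ty": 0.114, "tz": 0, "twist": 0, "fingers": 0},
    {"tx": 0, "ty": 0, "tz": 0, "twist": 0, "fingers": 0},
  ],
)

```text
clock: 4.9
eef_pos: [604.1, 50.7, 218.8]
tool_rot: [3.139, 0.002, -3.037]
force: [-0.3, -0.9, -1.0]
width: 22.5
gripper_force: 59.5
```

Run:
```python
from h import *
from cell import ctrl
s=ctrl.read_state();print(s['clock'],s['eef_pos'],s['tool_rot'],s['width'])
t=snap('top','t2')['color'][140:240,200:380]; d=snap('scene','s2')['color'][140:240,235:415]
a=np.vstack([cv2.resize(x,None,fx=3,fy=3,interpolation=2) for x in(t,d)]);cv2.imwrite('pics/c3.png',a)
```

```text
4.9 [604.1384653   50.71890078 218.78999555] [ 3.13863111e+00  1.70926972e-03 -3.03677968e+00] 22.450508548621396
```

View pics/c3.png

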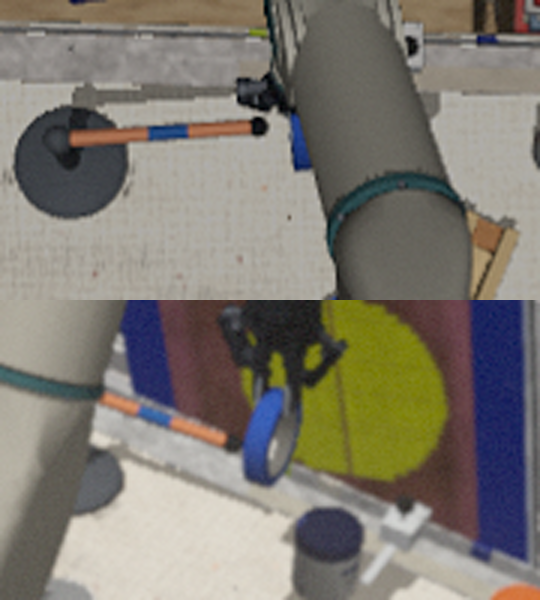

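Run:
```python
from h import *
s=load('s2');t=load('t2')
C=np.array([604,50.7,173]);u=np.array([-.105,.9945,0]);w=np.array([.9945,.105,0]);z=np.array([0,0,1])
v=s['color'].copy()
for r in(35,52):
  for k in(-12,12):
    P=[proj(s,C+k*u+r*(np.cos(a)*w+np.sin(a)*z)) for a in np.linspace(0,2*np.pi,60)]
    for p in P: cv2.circle(v,tuple(int(q*16) for q in p),4,(0,255,255) if k<0 else (0,255,0),-1,shift=4)
for f in np.linspace(-60,200,27):  # bar axis continued
    p=proj(s,np.array([600,89,140])+f*u); cv2.circle(v,tuple(int(q*16) for q in p),4,(255,255,255),-1,shift=4)
v2=t['color'].copy()
for f in np.linspace(-60,200,27):
    p=proj(t,np.array([600,89,140])+f*u); cv2.circle(v2,tuple(int(q*16) for q in p),4,(255,255,255),-1,shift=4)
a=np.vstack([cv2.resize(x,None,fx=5,fy=5,interpolation=2) for x in(v[150:215,250:400],v2[165:215,210:360])]);cv2.imwrite('pics/c4.png',a)
```

```text
(no output)
```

View pics/c4.png

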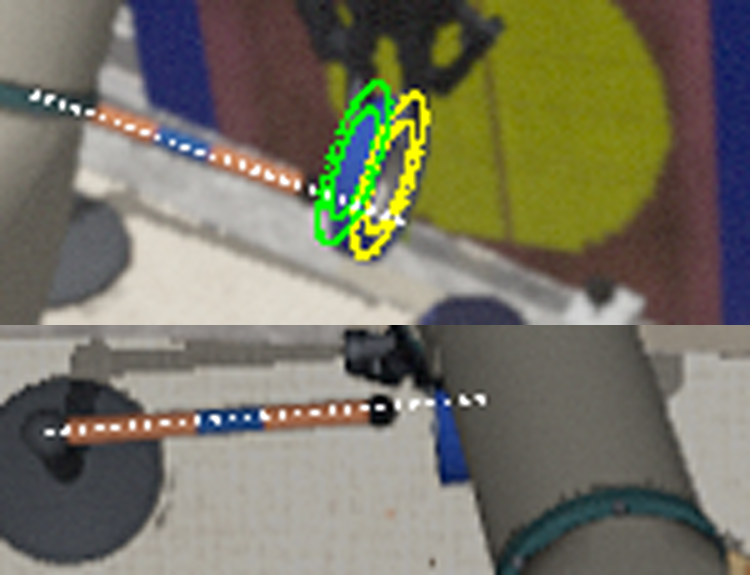

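Request:
carry_out(
  moves=[
    {"tx": 0, "ty": 0, "tz": 0.065, "twist": 0, "fingers": 0},
    {"tx": 0, "ty": 0, "tz": 0.065, "twist": 0, "fingers": 0},
    {"tx": 0, "ty": 0, "tz": 0, "twist": 0, "fingers": 0},
    {"tx": 0, "ty": 0.07, "tz": 0, "twist": 0, "fingers": 0},
    {"tx": 0, "ty": 0.07, "tz": 0, "twist": 0, "fingers": 0},
    {"tx": 0, "ty": 0.07, "tz": 0, "twist": 0, "fingers": 0},
    {"tx": 0, "ty": 0, "tz": 0, "twist": 0, "fingers": 0},
  ],
)

```text
clock: 5.88
eef_pos: [596.1, 112.5, 180.2]
tool_rot: [3.14, 0.0, -3.038]
force: [-0.4, -0.3, -1.2]
width: 22.2
gripper_force: 59.5
```

Request:
carry_out(
  moves=[
    {"tx": 0, "ty": 0.07, "tz": 0, "twist": 0, "fingers": 0},
    {"tx": 0, "ty": 0.07, "tz": 0, "twist": 0, "fingers": 0},
    {"tx": 0, "ty": 0.07, "tz": 0, "twist": 0, "fingers": 0},
    {"tx": 0, "ty": 0.01, "tz": 0, "twist": 0, "fingers": 0},
    {"tx": 0, "ty": 0, "tz": 0, "twist": 0, "fingers": 0},
    {"tx": 0, "ty": 0, "tz": 0, "twist": 0, "fingers": 0},
  ],
)

```text
clock: 6.62
eef_pos: [590.3, 172.8, 179.8]
tool_rot: [-3.141, -0.0, -3.044]
force: [-0.5, -0.1, -0.2]
width: 22.1
gripper_force: 59.5
```

Run:
```python
from h import *
from cell import ctrl
s=ctrl.read_state();print(s['clock'],s['eef_pos'],s['force'])
t=snap('top','t3')['color'][160:220,200:320]; d=snap('scene','s3')['color'][130:210,240:360]
a=np.vstack([cv2.resize(x,None,fx=4,fy=4,interpolation=2) for x in(t,d)]);cv2.imwrite('pics/c5.png',a)
```

```text
6.625 [590.32950067 172.76658899 179.84650578] [-0.53156647 -0.14554757 -0.23864308]
```

View pics/c5.png

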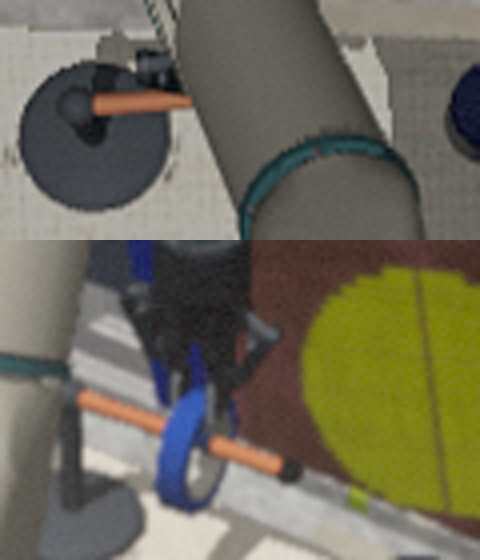

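Request:
carry_out(
  moves=[
    {"tx": 0, "ty": 0.02, "tz": 0.025, "twist": 0, "fingers": 0},
    {"tx": 0, "ty": 0, "tz": 0.025, "twist": 0, "fingers": 0},
    {"tx": 0, "ty": 0, "tz": 0, "twist": 0, "fingers": 0},
    {"tx": 0, "ty": 0, "tz": 0, "twist": 0, "fingers": 0},
  ],
)

```text
clock: 7.22
eef_pos: [589.5, 179.9, 164.7]
tool_rot: [-3.141, -0.0, -3.043]
force: [-0.2, -0.3, -1.5]
width: 21.8
gripper_force: 59.5
```

Request:
carry_out(
  moves=[
    {"tx": 0, "ty": 0, "tz": 0.01, "twist": 0, "fingers": 0},
    {"tx": 0, "ty": 0, "tz": 0, "twist": 0, "fingers": 0},
    {"tx": 0, "ty": 0, "tz": 0, "twist": 0, "fingers": 0},
  ],
)

```text
clock: 7.6
eef_pos: [589.5, 180.0, 161.9]
tool_rot: [3.142, 0.0, -3.043]
force: [-0.3, 0.2, -1.0]
width: 22.4
gripper_force: 59.5
```

Request:
carry_out(
  moves=[
    {"tx": 0, "ty": 0, "tz": 0.006, "twist": 0, "fingers": 0},
    {"tx": 0, "ty": 0, "tz": 0, "twist": 0, "fingers": 0},
    {"tx": 0, "ty": 0, "tz": 0, "twist": 0, "fingers": 0},
  ],
)

```text
clock: 7.98
eef_pos: [589.7, 180.1, 160.3]
tool_rot: [3.141, 0.001, -3.043]
force: [-0.2, 0.7, 1.0]
width: 22.0
gripper_force: 59.7
```

Request:
carry_out(
  moves=[
    {"tx": 0, "ty": 0, "tz": 0, "twist": 0, "fingers": 0.3},
    {"tx": 0, "ty": 0, "tz": 0, "twist": 0, "fingers": 0.4},
    {"tx": 0, "ty": 0, "tz": 0, "twist": 0, "fingers": 0.6},
    {"tx": 0, "ty": 0, "tz": 0, "twist": 0, "fingers": 0.7},
    {"tx": 0, "ty": 0, "tz": 0, "twist": 0, "fingers": 0.7},
    {"tx": 0, "ty": 0, "tz": 0, "twist": 0, "fingers": 0.7},
    {"tx": 0, "ty": 0, "tz": -0.05, "twist": 0, "fingers": 0.7},
    {"tx": 0, "ty": 0, "tz": -0.1, "twist": 0, "fingers": 0.7},
    {"tx": 0, "ty": 0, "tz": -0.15, "twist": 0, "fingers": 0.7},
    {"tx": 0, "ty": 0, "tz": -0.15, "twist": 0, "fingers": 0.7},
    {"tx": 0, "ty": 0, "tz": 0, "twist": 0, "fingers": 0.7},
    {"tx": 0, "ty": 0, "tz": 0, "twist": 0, "fingers": 0.7},
  ],
)

```text
clock: 9.48
eef_pos: [589.2, 180.0, 295.6]
tool_rot: [3.141, 0.0, -3.043]
force: [-0.4, 0.7, -0.6]
width: 59.9
gripper_force: 0.0
```

Request:
carry_out(
  moves=[
    {"tx": 0.15, "ty": 0, "tz": 0, "twist": 0, "fingers": 0.7},
    {"tx": 0.15, "ty": 0, "tz": 0, "twist": 0, "fingers": 0.7},
    {"tx": 0, "ty": 0, "tz": 0, "twist": 0, "fingers": 0.7},
    {"tx": 0, "ty": 0, "tz": 0, "twist": 0, "fingers": 0.7},
    {"tx": 0, "ty": 0, "tz": 0, "twist": 0, "fingers": 0.7},
    {"tx": 0, "ty": 0, "tz": 0, "twist": 0, "fingers": 0.7},
    {"tx": 0, "ty": 0, "tz": 0, "twist": 0, "fingers": 0.7},
    {"tx": 0, "ty": 0, "tz": 0, "twist": 0, "fingers": 0.7},
    {"tx": 0, "ty": 0, "tz": 0, "twist": 0, "fingers": 0.7},
    {"tx": 0, "ty": 0, "tz": 0, "twist": 0, "fingers": 0.7},
    {"tx": 0, "ty": 0, "tz": 0, "twist": 0, "fingers": 0.7},
    {"tx": 0, "ty": 0, "tz": 0, "twist": 0, "fingers": 0.7},
  ],
)

```text
clock: 10.98
eef_pos: [499.9, 171.2, 295.1]
tool_rot: [3.142, -0.0, -3.043]
force: [-0.1, 0.4, -0.9]
width: 59.6
gripper_force: 0.0
```

Run:
```python
from h import *
t=snap('top','t4')['color'][160:220,200:320]; d=snap('scene','s4')['color'][130:210,240:360]
w=snap('wrist','w4')
a=np.vstack([cv2.resize(x,None,fx=4,fy=4,interpolation=2) for x in(t,d)]);cv2.imwrite('pics/c6.png',a)
```

```text
(no output)
```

View pics/c6.png

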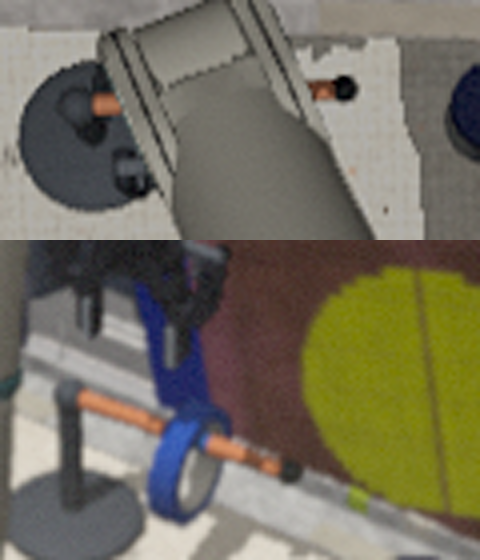

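The roll hangs on the bar, with its outline centred near (190,462) in the crop and the band showing just to its right. I'll check the position and that it is still.

Request:
carry_out(
  moves=[
    {"tx": 0, "ty": 0, "tz": -0.05, "twist": 0, "fingers": 0.7},
    {"tx": 0, "ty": 0, "tz": 0, "twist": 0, "fingers": 0.7},
    {"tx": 0, "ty": 0, "tz": 0, "twist": 0, "fingers": 0.7},
    {"tx": 0, "ty": 0, "tz": 0, "twist": 0, "fingers": 0.7},
    {"tx": 0, "ty": 0, "tz": 0, "twist": 0, "fingers": 0.7},
    {"tx": 0, "ty": 0, "tz": 0, "twist": 0, "fingers": 0.7},
    {"tx": 0, "ty": 0, "tz": 0, "twist": 0, "fingers": 0.7},
    {"tx": 0, "ty": 0, "tz": 0, "twist": 0, "fingers": 0.7},
  ],
)

```text
clock: 12.12
eef_pos: [499.9, 171.2, 310.0]
tool_rot: [-3.142, -0.0, -3.043]
force: [-0.3, 0.0, -0.6]
width: 60.0
gripper_force: 0.0
```

Run:
```python
from h import *
a=load('s4');b=snap('scene','s5')
R=(slice(168,206),slice(272,302))
print('diff',np.abs(a['color'][R].astype(int)-b['color'][R]).mean())
v=b['color'].copy();u=np.array([-.1,.995,0]);w=np.array([.995,.1,0]);z=np.array([0,0,1]);C=np.array([590.5,179,113])
for r in(35,52):
  for k in(-12,12):
    for t in np.linspace(0,2*np.pi,60):
      p=proj(b,C+k*u+r*(np.cos(t)*w+np.sin(t)*z));cv2.circle(v,tuple(int(q*16) for q in p),3,(0,255,255) if k<0 else (0,255,0),-1,shift=4)
cv2.imwrite('pics/c7.png',np.hstack([cv2.resize(x[155:215,250:330],None,fx=5,fy=5,interpolation=2) for x in(v,b['color'])]))
```

```text
diff 3.6976608187134503
```

View pics/c7.png

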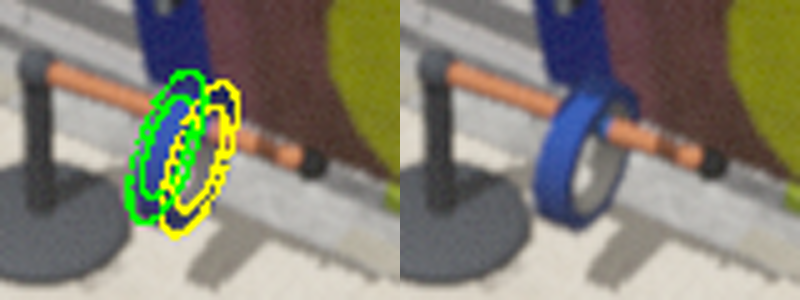

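The overlay matches the roll's outline to within a few mm, and the roll is still.

```bash
python3 -c "
from cell import job
print(job.finish_job())"
```

```text
the job is handed in; nothing more can be done
None
```

The blue roll hangs still on the bar, within a few mm of the middle of the blue band by camera check; the gripper is clear, and I handed the job in at about 12 s (no verdict was returned).

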